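Open a gemstone vial for a customer at the market stall

ROBOT

A 7-joint arm with a two-finger parallel gripper is mounted at the origin on the work surface. World frame = base frame: x ahead of the robot, y to its left, z up, the work surface at z = 0. Lengths are in m, angles in rad, forces in N, time in s.
With the tool pointing down it reaches from about 0.4 to 0.875 m from the base axis. Payload 19.3 kg.
Tool frame: the origin (TCP) lies at the very end of the fingers, on their centre line; the grasp point (between the pads) lies 19 mm behind it; z points along the fingers, y is the line along which they close (so a half turn about z gives the same grasp; the last joint's range is limited). The gripper opens to 85 mm and grips with 20 to 120 N. Pads are 22 mm wide; open, the fingers measure 114 mm over their backs; the gripper's body (76 mm by 85 mm) begins 54 mm behind the grasp point. The pads swing forward as they close: fully open they stand 13 mm farther back than shut.
Start: joints at [1.164, 0.521, -0.036, 1.599, 0.021, 1.021, -0.113], TCP at [0.207, -0.59, 0.231] pointing down, gripper open.
Joint ranges: [-2.91, 2.91], [-0.3, 2.13], [-1.5, 1.42], [0.17, 2.43], [-1.26, 4.41], [0.16, 1.93], [-2.52, 2.52]. Speed limits (rad/s): [1.89, 1.89, 2.39, 2.39, 3.01, 3.01, 3.01].

INTERFACE

Orientations are given as [roll, pitch, yaw] about the fixed x, y, z axes, in that order (R = Rz(yaw) Ry(pitch) Rx(roll)).
In Python, from workcell import bot gives the robot as it stands. The module is installed in compiled form; this text tells all that it offers.
- The arm moves only by the tool apply_moves, never from a script. Its arguments are lists of equal length, an entry for each row: "claw": the finger opening in m, from 0 to 0.0854; "xyz": the shift along the tool's x, y, z in m, a list of three; "twist": the turn, a rotation vector about the tool's x, y, z in rad, a list of three. A call has 1 to 20 rows; each row shifts and turns the commanded pose from where the row before left it, along the tool's axes as they then stand; what a row does not reach is not made up. A row lasts 1/10 s, in which the tool goes at most 50 mm and 8.59 degrees, less where a joint would pass 70% of its speed; a pose out of reach is approached as far as the arm can. A call with a gripper value outside its range is refused whole. The fingers move at their own pace and stop on an object; "force" is the grip in N (left out, the last holds). Time passes only in rows, so rows that do not move let the fingers close. It gives the time, the measured TCP pose, the force, the opening and the grip force at its end, in the units of the state.
- bot.observe(): the state, without advancing time (a new reading comes with each control period).
- bot.grab_frame(name): name is "scene" or "top"; returns a dict with "img" (480x640x3 uint8, red, green, blue), "vfov" (degrees; the focal length in pixels is half the picture's height over the tangent of half this angle, whatever the lens; pixels are square), "cx", "cy" (the principal point, pixels), "view" (4x4, takes a point from world to camera coordinates). Camera axes: x right, y up, looking along -z (the intrinsics and any distortion apply to the point x, -y, -z); pixel columns grow to the right and rows downward; lengths in m; the calibration is good to about 2 mm. A picture is of the moment at which its call begins. There is no depth.
- bot.job_done(): hands the job in; it is judged then, once.
Trained networks look in the newest picture that a camera, given by its name, has taken for a name from the list of things; names that differ only in an ending like _2 or _b are one class to them, and where a whole thing is asked for, a point or a joint stands for the part that bears it (a point fixed in the world has none). Each returns a list of dicts, best first, with "score" (0 to 1); they miss things now and then, are a little off and sometimes report something else, mostly with a low value. They report only what shows in the picture. A call takes as long as a camera call. They do not tell look-alikes from the thing itself.
- bot.find_in(camera, query): "position" ([x, y, z] in m, in world coordinates, good to about 4 mm: the middle of the surface that is visible of it).
The state is a dict: "clock": time; "qpos": joint angles; "qd": joint speeds; "joint_efforts": joint torques, N m; "position": TCP position; "tool_rot": TCP orientation; "force": force on the tool from outside, world axes, zero at the start; "moment": the same for the moment, N m; "grip_width": finger opening in m; "finger_force": force on a finger pad.
Only numpy, scipy, OpenCV 4.12 (cv2) and the standard library are available. Lean on these libraries where they do the work, as an engineer would, in place of code of your own. Each camera call takes 0.05 s, during which the arm holds its last target. There are 200 camera calls.

TASK

Open the red-capped gemstone vial for a customer: while the vial stays in the sloping rack, lift its loose red cap off and set it, closed end up, down into the shallow round recess of the viewing stand. Then draw the opened vial out of the rack and stand it upright, fully down, in the stand's deep hole. Leave the two black-capped vials, the ring cone and the journal where they are, and never tip the open vial over.

Things in the scene. Friction and masses are not known exactly. Their poses are not given: they have to be found in the camera images.
- rack: Dark wooden fixed rack, block 64 x 210 x 50 mm pitched 30 deg: its 3 holes lean 30 deg from vertical towards own -x (to the robot). Origin on the table under the row's middle, z vertical, y along the row. Holes 22 mm wide, 35 mm deep along their axis, at y = -65, 0, 65 mm; middle one: mouth at (-25, 0, 60), floor at (-7.5, 0, 29.5) mm.
- vial: The vial to open: clear glass with a green band, round, 20 mm in diameter, body 75 mm tall, then a neck 13.6 mm in diameter and 12 mm tall (87 mm in all); 45 g. Starts in any of the rack's three holes, 35 mm of it inside, leaning 30 to 34 degrees (it lies slack in the hole). Origin at the centre of its underside, z along its axis to the neck.
- cap: Loose red cap, 26 mm in diameter, 34 mm tall, 25 g, slipped over the vial's neck (cavity 16 mm in diameter, 13.5 mm deep) and resting slack on its shoulder (leaning 30 to 38 deg at the start). No thread: it lifts straight off along the axis. Origin at the centre of its open (lower) rim, z along its axis to the closed end.
- vial_left: Bystander: closed vial with blue band and fixed black cap (24 mm in diameter), 95 mm tall in all, glass 20 mm in diameter, in another hole of the rack. Origin at the centre of its underside, z along its axis to the cap.
- vial_right: Bystander: like vial_left but with a yellow band.
- stand: Viewing stand fixed to the table: block 80 x 180 x 45 mm (x, y, z), flat top 45 mm above the table. Half of it (own +y) is light wood with the deep vial hole, the other half (own -y) black with the shallow cap recess. Origin at the centre of its underside, z up.
- vial_hole_floor (a point): Centre of the floor of the stand's vertical vial hole: at (0, 45, 13) mm in the stand's frame. Hole 22.5 mm in diameter, 32 mm deep, mouth in the stand's top.
- cap_recess_floor (a point): Centre of the floor of the stand's round cap recess: at (0, -45, 37) mm in the stand's frame. Recess 32 mm in diameter, 8 mm deep, mouth in the stand's top.
- ring_cone: Bystander: loose white ceramic ring cone with a brass ring, 72 mm tall, foot 60 mm in diameter. Origin at the centre of its underside.
- journal: Bystander: loose terracotta leather journal lying flat, 130 x 180 x 22 mm. Origin at the centre of its underside.
Mind the look-alikes: they are no part of the job. Leave any white look-alike of the stand alone.

How it is judged:
On the way, in this order (a step that is already met when the one before it is completed fails the run):
1. the red cap sits closed end up in the stand's recess, let go, while the vial is still in its rack hole (horizontal distance between cap and cap_recess_floor below 0.006 m and z of cap in the frame of cap_recess_floor below 0.004 m and angle between cap's own z axis and vertical below 0.2 rad and contact force between the fingers and cap below 0.05 N and distance of vial from where it was at the start of the episode below 0.02 m), for 0.2 s.
2. the vial is drawn out of the rack and stands fully down in the stand's hole (horizontal distance between vial and vial_hole_floor below 0.005 m and z of vial in the frame of vial_hole_floor below 0.004 m and angle between vial's own z axis and vertical below 0.15 rad), for 0.2 s.
At the end, for the whole second after the job is handed in: Cap closed end up in the recess (within 6 mm of its centre, 4 mm of its floor, 0.2 rad); vial in the stand's deep hole (within 5 mm of centre, 4 mm of floor, 0.15 rad of upright); both at rest; black-capped vials within 20 mm, cone and journal within 30 mm of their starts (all of step 2 and horizontal distance between cap and cap_recess_floor below 0.006 m and z of cap in the frame of cap_recess_floor below 0.004 m and angle between cap's own z axis and vertical below 0.2 rad and linear speed of each of vial, cap below 0.02 m/s and distance of each of vial_left, vial_right from where it was at the start of the episode below 0.02 m and distance of each of ring_cone, journal from where it was at the start of the episode below 0.03 m); the robot touches nothing.
It fails at once if a black-capped vial is moved more than 20 mm (distance of any of vial_left, vial_right from where it was at the start of the episode above 0.02 m).
It fails at once if the ring cone or the journal is moved more than 30 mm (distance of any of ring_cone, journal from where it was at the start of the episode above 0.03 m).
It fails at once if the vial is tipped more than 70 degrees from upright (angle between vial's own z axis and vertical above 1.22 rad).
It also fails if it takes over 72 s, if anything falls off the work surface, if the arm or the gripper's body presses on something with over 40 N, if the wrist force passes 120 N, or if a joint passes its speed limit or range.

## Working session

There is one attempt and no reset: what is moved stays moved. The work goes in short steps, Python scripts to look and compute and a tool call to move; the robot and the scene stay as the last step left them, time stands still between calls to the robot, and variables do not carry over. Pictures are saved under pics/ and viewed, at most 10 in all, crops included, and the job is handed in when it is done.

Besides the shell and the picture viewer there is one more tool, called after "Request:" by a JSON object that holds its "method" and its "body", one argument or row to a line. apply_moves: Moves the arm, as the interface text tells. Its arguments: {"type":"object","properties":{"claw":{"type":"array"},"xyz":{"type":"array"},"twist":{"type":"array"},"force":{"type":"number"}},"required":["claw","xyz","twist"]}

```bash
mkdir -p pics
cat > h.py <<'E'
import numpy as np, cv2
from workcell import bot
from scipy.spatial.transform import Rotation as R
E
python3 - <<'E'
from h import *
np.set_printoptions(precision=4,suppress=True)
for c in ["scene","top"]:
    f=bot.grab_frame(c); cv2.imwrite(f"pics/{c}0.png",f["img"][...,::-1]); np.savez(c+"0.npz",**{k:np.array(v) for k,v in f.items()})
    print(c,{k:v for k,v in f.items() if k!="img"})
    for q in ["rack","vial","cap","vial_left","vial_right","stand","ring_cone","journal"]:
        print(q,[(np.round(d["position"],3),round(d["score"],2)) for d in bot.find_in(c,q)][:3])
print(bot.observe())
E
```

```text
scene {'vfov': 51.52524941489259, 'cx': 322.32662922646426, 'cy': 244.89843796625271, 'view': array([[-0.4104,  0.9119,  0.0082,  0.2965],
       [-0.4993, -0.2322,  0.8347,  0.1941],
       [ 0.763 ,  0.3385,  0.5506, -1.4766],
       [ 0.    ,  0.    ,  0.    ,  1.    ]])}
rack [(array([0.657, 0.108, 0.041]), 0.84)]
vial [(array([0.607, 0.169, 0.081]), 0.6)]
cap [(array([0.587, 0.166, 0.112]), 0.5)]
vial_left [(array([0.612, 0.038, 0.094]), 0.6), (array([ 0.538, -0.214,  0.045]), 0.57)]
vial_right [(array([0.603, 0.105, 0.09 ]), 0.58)]
stand [(array([ 0.542, -0.213,  0.05 ]), 0.72), (array([ 0.347, -0.129,  0.04 ]), 0.67)]
ring_cone [(array([ 0.781, -0.057,  0.016]), 0.96)]
journal [(array([ 0.598, -0.483,  0.025]), 0.94)]
top {'vfov': 55.01043434651874, 'cx': 319.8843940719691, 'cy': 251.61869731814426, 'view': array([[-0.0201, -0.9998,  0.0042, -0.0741],
       [ 0.9769, -0.0187,  0.2129, -0.5586],
       [-0.2127,  0.0084,  0.9771, -1.0911],
       [ 0.    ,  0.    ,  0.    ,  1.    ]])}
rack [(array([0.625, 0.103, 0.06 ]), 0.73)]
vial []
cap [(array([0.575, 0.164, 0.123]), 0.62)]
vial_left [(array([0.576, 0.162, 0.122]), 0.17)]
vial_right [(array([0.591, 0.1  , 0.109]), 0.51)]
stand [(array([ 0.315, -0.136,  0.043]), 0.95), (array([ 0.511, -0.217,  0.043]), 0.7), (array([0.441, 0.317, 0.045]), 0.65)]
ring_cone [(array([ 0.767, -0.061,  0.014]), 0.75)]
journal [(array([ 0.58 , -0.496,  0.018]), 0.68)]
{'clock': 0.9, 'qpos': array([ 1.1638,  0.5214, -0.0363,  1.5995,  0.0212,  1.0211, -0.1128]), 'qd': array([-0.0011, -0.0002,  0.0005, -0.0006, -0.0021, -0.0015,  0.0007]), 'joint_efforts': array([ -0.0004, -92.6844,   1.9786, -37.0248,   0.0184,   0.0021,
        -0.    ]), 'position': array([ 0.2065, -0.5899,  0.2313]), 'tool_rot': array([ 3.1416, -0.    ,  0.3368]), 'force': array([ 0.34  ,  0.0583, -0.3565]), 'moment': array([0.0005, 0.0063, 0.032 ]), 'finger_force': 0.0, 'grip_width': 0.08544067035796843}
```

View pics/scene0.png

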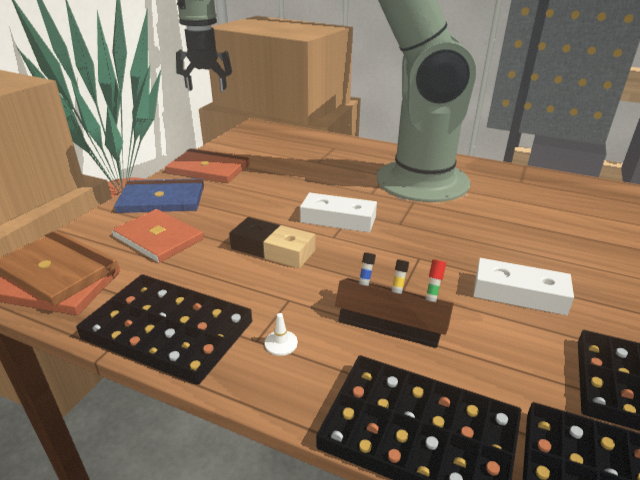

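View pics/top0.png

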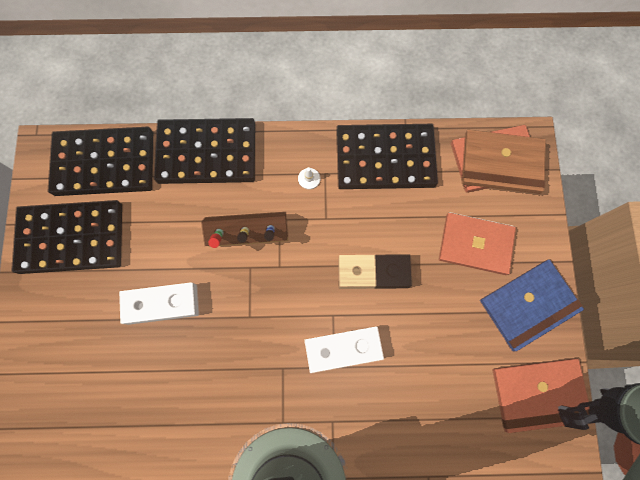

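The scene view shows the red-capped vial at (436,280), beside the yellow-band vial at (399,275) and the blue-band vial at (367,268). The wood and black stand is at (272,241), and the white look-alikes are at (338,211) and (523,285). In the top view, the red cap is at (214,242), the stand's vial hole at (357,271) and the black half at (393,271).

```bash
cat >> h.py <<'E'
def cam(c):
    d=np.load(c+".npz"); v=d["view"]; f=240/np.tan(np.radians(float(d["vfov"]))/2)
    return dict(img=d["img"],V=v,f=f,cx=float(d["cx"]),cy=float(d["cy"]))
def proj(C,P):
    p=np.atleast_2d(P)@C["V"][:3,:3].T+C["V"][:3,3]
    return np.c_[C["cx"]+C["f"]*p[:,0]/-p[:,2], C["cy"]+C["f"]*p[:,1]/p[:,2]]
def ray(C,u):
    d=np.array([(u[0]-C["cx"])/C["f"],-(u[1]-C["cy"])/C["f"],-1]); Rm=C["V"][:3,:3]
    d=Rm.T@d; return -Rm.T@C["V"][:3,3], d/np.linalg.norm(d)
def tri(obs):
    A=0;b=0
    for C,u in obs:
        o,d=ray(C,u); M=np.eye(3)-np.outer(d,d); A=A+M; b=b+M@o
    return np.linalg.solve(A,b)
def onz(C,u,z):
    o,d=ray(C,u); return o+d*(z-o[2])/d[2]
E
python3 - <<'E'
from h import *
S,T=cam("scene0"),cam("top0")
def crop(C,x,y,w,h,k): return cv2.resize(C["img"][y:y+h,x:x+w,::-1],(w*k,h*k),interpolation=cv2.INTER_NEAREST)
a=np.vstack([crop(T,195,195,110,65,7)[:, :770],crop(T,325,245,110,20,7)])
A=np.zeros((600,800,3),np.uint8)
A[:300,:400]=crop(T,200,203,100,75,4); A[:300,400:]=crop(T,330,240,100,75,4)
A[300:,:400]=crop(S,350,250,100,75,4)[:300]; A[300:,400:]=crop(S,225,210,100,75,4)
cv2.imwrite("pics/crops.png",A)
for n,C in (("S",S),("T",T)):
    hsv=cv2.cvtColor(C["img"],cv2.COLOR_RGB2HSV).astype(int); h,s,v=hsv[...,0],hsv[...,1],hsv[...,2]
    x0,y0,x1,y1=(340,245,460,345) if n=="S" else (200,205,300,260)
    for nm,m in (("red",((h<4)|(h>174))&(s>200)&(v>90)),("green",(h>40)&(h<85)&(s>90)),("yel",(h>20)&(h<34)&(s>160)&(v>60)),("blue",(h>100)&(h<130)&(s>110))):
        mm=np.zeros_like(h,np.uint8); mm[y0:y1,x0:x1]=m[y0:y1,x0:x1]
        ys,xs=np.nonzero(mm); print(n,nm,len(xs),xs.mean() if len(xs) else 0,ys.mean() if len(xs) else 0,(xs.min(),xs.max(),ys.min(),ys.max()) if len(xs) else 0)
E
```

```text
S red 0 0 0 0
S green 98 432.7857142857143 289.38775510204084 (np.int64(427), np.int64(438), np.int64(284), np.int64(294))
S yel 82 398.5 281.6951219512195 (np.int64(393), np.int64(404), np.int64(277), np.int64(286))
S blue 80 365.4875 273.825 (np.int64(361), np.int64(370), np.int64(269), np.int64(278))
T red 0 0 0 0
T green 11 218.1818181818182 232.1818181818182 (np.int64(215), np.int64(221), np.int64(231), np.int64(234))
T yel 1 245.0 230.0 (np.int64(245), np.int64(245), np.int64(230), np.int64(230))
T blue 7 268.85714285714283 228.0 (np.int64(267), np.int64(271), np.int64(227), np.int64(229))
```

View pics/crops.png

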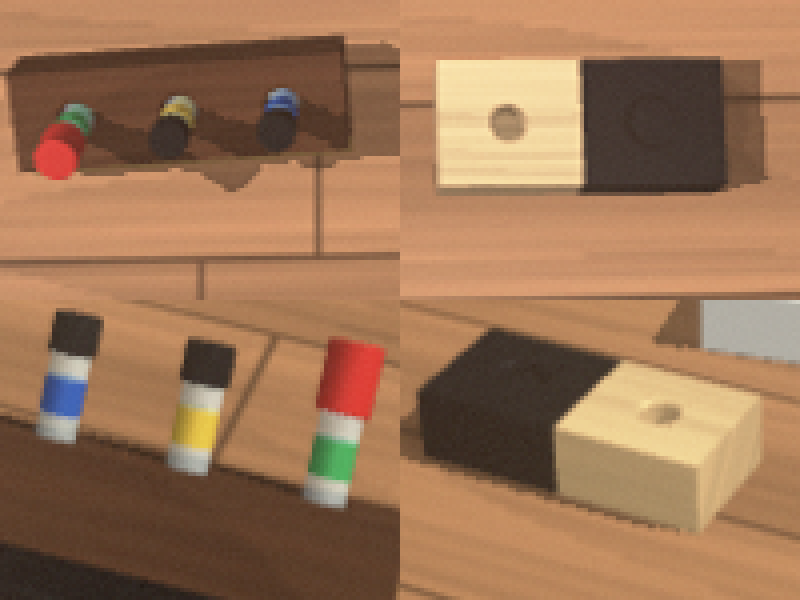

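The crops show clear corners for the stand and rack. The red cap is unoccluded in both views. Next I fit the models.

```bash
cat > fit.py <<'E'
from h import *
from scipy.optimize import least_squares, minimize
np.set_printoptions(precision=4,suppress=True)
S,T=cam("scene0"),cam("top0")
ct=lambda x,y:np.array([330+(x-400)/4-.4,240+y/4-.4]); cs=lambda x,y:np.array([225+(x-400)/4-.4,210+(y-300)/4-.4])
# stand local: top face corners (+x far, +y light)
loc=np.array([[40,90,45],[40,-90,45],[-40,-90,45],[-40,90,45],[0,45,45]])/1e3
ot=np.array([ct(436,60),ct(722,60),ct(724,187),ct(436,186),ct(508,122)])
os_=np.array([cs(700,465),cs(420,390),cs(493,328),cs(762,402),cs(661,411)])
W=lambda p:loc@R.from_euler("z",p[2]).as_matrix().T+[p[0],p[1],p[3]]
for free in (0,1):
  for use in ("TS","T","S"):
    fun=lambda p:np.r_[(proj(T,W(np.r_[p[:3],p[3]*free]))-ot).ravel()*("T" in use),(proj(S,W(np.r_[p[:3],p[3]*free]))-os_).ravel()*("S" in use)]
    r=least_squares(fun,[.52,-.215,0,0],loss="soft_l1"); print(free,use,r.x,"rms",np.sqrt((fun(r.x)**2).mean()))
for a,b in zip(ot,os_): print("tri",tri([(T,a),(S,b)]))
# silhouettes
def hsv(C): return cv2.cvtColor(C["img"],cv2.COLOR_RGB2HSV).astype(int)
def box(m,b):
    o=np.zeros(m.shape,np.uint8); o[b[1]:b[3],b[0]:b[2]]=m[b[1]:b[3],b[0]:b[2]]; return o
def masks(C,b):
    q=C["img"].astype(int); return box((q[...,0]>100)&(q[...,1]<75)&(q[...,2]<75),b)
def sil(C,p,d,r,h,k=8):
    u=np.cross(d,[0,1,.1]);u/=np.linalg.norm(u);v=np.cross(d,u);t=np.linspace(0,2*np.pi,24)
    c=r*(np.outer(np.cos(t),u)+np.outer(np.sin(t),v)); pts=proj(C,np.r_[p+c,p+h*d+c])
    return cv2.convexHull(pts.astype(np.float32)).reshape(-1,2)
ms={"S":masks(S,(415,250,460,320)),"T":masks(T,(200,225,230,262))}
print({k:int(v.sum()) for k,v in ms.items()})
def cost(q,cams):
    d=np.array([-np.sin(q[3])*np.cos(q[4]),-np.sin(q[3])*np.sin(q[4]),np.cos(q[3])]); c=0
    for C,k in cams:
        hh=sil(C,q[:3],d,.013,.034); im=np.zeros((480*4,640*4),np.uint8) if 0 else None
        ys,xs=np.nonzero(ms[k]); x0,y0=xs.min()-8,ys.min()-8; w,h=xs.max()+9-x0,ys.max()+9-y0
        im=np.zeros((h*8,w*8),np.uint8); cv2.fillConvexPoly(im,np.round(((hh-[x0,y0])*8+3.5)*16).astype(np.int32),1,shift=4)
        m=cv2.resize(ms[k][y0:y0+h,x0:x0+w],None,fx=8,fy=8,interpolation=cv2.INTER_NEAREST)
        c+=(im!=m).sum()/m.sum()
    return c
sm=[(np.nonzero(ms[k])[1].mean(),np.nonzero(ms[k])[0].mean()) for k in "ST"]
p0=tri([(S,sm[0]),(T,sm[1])]); print("cap centroid tri",p0)
for tilt in (.52,.62):
    x0=np.r_[p0-.017*np.array([-np.sin(tilt),0,np.cos(tilt)]),tilt,.05]
    sim=np.vstack([x0]+[x0+np.eye(5)[i]*[.008,.008,.008,.15,.2][i] for i in range(5)])
    r=minimize(cost,x0,args=([(S,"S"),(T,"T")],),method="Nelder-Mead",options=dict(initial_simplex=sim,maxiter=1500,xatol=1e-5,fatol=1e-5)); print("cap",r.x,r.fun)
# bands & caps row
for n,a,b in (("green",(432.8,289.4),(218.2,232.2)),("blue",(365.5,273.8),(268.9,228.0)),("yel",(398.5,281.7),(245,230))): print(n,tri([(S,a),(T,b)]))
for C,b,n in ((S,(355,250,415,305),"S"),(T,(232,228,285,245),"T")):
    m=box((C["img"].max(2)<62),b); k,l,st,cen=cv2.connectedComponentsWithStats(m); print(n,[(s[4],c) for s,c in zip(st[1:],cen[1:]) if s[4]>15])
E
python3 fit.py
```

```text
0 TS [ 0.5103 -0.2211 -0.0191  0.    ] rms 0.49022475598979237
0 T [ 0.5098 -0.2213 -0.0241  0.    ] rms 0.13905597326164396
0 S [ 0.5119 -0.2204 -0.0125  0.    ] rms 0.3721565336656763
1 TS [ 0.5101 -0.2214 -0.0197 -0.0014] rms 0.40410827734895366
1 T [ 0.5094 -0.221  -0.024   0.0023] rms 0.13478486401106857
1 S [ 0.5068 -0.2234 -0.0096 -0.0038] rms 0.36271273485864797
tri [ 0.5514 -0.1318  0.0453]
tri [ 0.5482 -0.3128  0.0436]
tri [ 0.4682 -0.311   0.0426]
tri [ 0.4723 -0.1306  0.0404]
tri [ 0.5111 -0.1762  0.0446]
{'S': 246, 'T': 310}
cap centroid tri [0.5892 0.1677 0.1114]
cap [0.5899 0.1682 0.0934 0.5935 0.0972] 0.7854301894833464
cap [0.5894 0.1692 0.0937 0.5955 0.2032] 0.8025140145554681
green [0.6066 0.1677 0.079 ]
blue [0.6148 0.0407 0.0805]
yel [0.6107 0.1025 0.0787]
S [(np.int32(57), array([367.    , 258.2281])), (np.int32(101), array([401.3168, 265.6634]))]
T [(np.int32(27), array([270.4815, 235.4074])), (np.int32(23), array([243.6522, 235.4783]))]
```

```bash
sed -i 's/return box((q\[...,0\]>100).*$/return box((q[...,0]>80)\&(q[...,1]<0.4*q[...,0])\&(q[...,2]<0.4*q[...,0]),b)/' fit.py
cat >> fit.py <<'E'
# rack fit: corners of top face (tilted) etc from vial band rows; yaw from bands
g,b,y=[np.array(v) for v in ((.6066,.1677,.079),(.6148,.0407,.0805),(.6107,.1025,.0787))]
v=g-b; print("row yaw",np.arctan2(-v[0],v[1]),"len",np.linalg.norm(v[:2]))
# rack upper-face corners from crops
a=lambda x,y:np.array([200+x/4-.4,203+y/4-.4])
obs=np.array([a(20,70),a(345,45),a(350,148),a(22,170)])
c,s=np.cos(np.pi/6),np.sin(np.pi/6); ax=np.array([-s,0,c]); pl=np.array([c,0,s]); m=np.array([-25,0,60])
for q in obs: print("rack px",q, onz(T,q,.06))
E
python3 fit.py | tail -16
```

```text
tri [ 0.4723 -0.1306  0.0404]
tri [ 0.5111 -0.1762  0.0446]
{'S': 230, 'T': 111}
cap centroid tri [0.5791 0.1687 0.107 ]
cap [0.5882 0.1696 0.0928 0.532  0.1873] 0.4875991480611046
cap [0.5874 0.1703 0.0919 0.5124 0.2613] 0.4812181746964356
green [0.6066 0.1677 0.079 ]
blue [0.6148 0.0407 0.0805]
yel [0.6107 0.1025 0.0787]
S [(np.int32(57), array([367.    , 258.2281])), (np.int32(101), array([401.3168, 265.6634]))]
T [(np.int32(27), array([270.4815, 235.4074])), (np.int32(23), array([243.6522, 235.4783]))]
row yaw 0.06447742879162552 len 0.12726444908143045
rack px [204.6 220.1] [0.6444 0.2054 0.06  ]
rack px [285.85 213.85] [ 0.657  -0.0004  0.06  ]
rack px [287.1 239.6] [ 0.5895 -0.0033  0.06  ]
rack px [205.1 245.1] [0.5793 0.202  0.06  ]
```

```bash
cat >> fit.py <<'E'
print("----")
for t in (.52,.58,.64):
  for cams in ([(S,"S"),(T,"T")],[(S,"S")],[(T,"T")]):
    f=lambda p:cost(np.r_[p,t,.062],cams)
    x0=np.array([.588,.168,.093]); sim=np.vstack([x0]+[x0+e*.006 for e in np.eye(3)])
    r=minimize(f,x0,method="Nelder-Mead",options=dict(initial_simplex=sim,xatol=1e-5,fatol=1e-5)); print(t,len(cams),cams[0][1],r.x,r.fun)
q=np.r_[.588,.168,.093,.56,.062]; d=np.array([-np.sin(q[3])*np.cos(q[4]),-np.sin(q[3])*np.sin(q[4]),np.cos(q[3])])
for C,k in ((S,"S"),(T,"T")): print(k,cv2.contourArea(sil(C,q[:3],d,.013,.034)),ms[k].sum())
E
python3 fit.py | sed -n '/----/,$p'
```

```text
----
0.52 2 S [0.5882 0.1686 0.0926] 0.5288086320015668
0.52 1 S [0.498  0.1554 0.0287] 0.07554347826086956
0.52 1 T [0.5873 0.1691 0.0948] 0.2894144144144144
0.58 2 S [0.5895 0.1686 0.0929] 0.5251750391696044
0.58 1 S [0.5168 0.158  0.0421] 0.06942934782608695
0.58 1 T [ 0.6178  0.1954 -0.0228] 0.18904842342342343
0.64 2 S [0.5906 0.1685 0.0936] 0.5702647620446534
0.64 1 S [0.5183 0.1582 0.0427] 0.0688179347826087
0.64 1 T [ 0.6243  0.2009 -0.0459] 0.18285472972972974
S 272.8002998251468 230
T 142.70590545190498 111
```

Request:
{"method": "apply_moves", "body": {
  "claw": [0.0854,0.0854,0.0854,0.0854,0.0854,0.0854,0.0854,0.0854,0.0854,0.0854],
  "xyz": [
    [0.04,-0.02,0],
    [0.04,-0.02,0],
    [0.04,-0.02,0],
    [0.04,-0.02,0],
    [0.04,-0.02,0],
    [0.04,-0.02,0],
    [0.02,-0.04,0],
    [0.02,-0.04,0],
    [0,-0.045,0],
    [0,-0.045,0]
  ],
  "twist": [
    [0,0,0.05],
    [0,0,0.05],
    [0,0,0.05],
    [0,0,0.05],
    [0,0,0.05],
    [0,0,0.025],
    [0,0,0],
    [0,0,0],
    [0,0,0],
    [0,0,0]
  ],
  "force": 30
}}

```text
clock: 1.9
position: [0.4447, -0.2487, 0.2312]
tool_rot: [-3.142, -0.0, 0.062]
force: [0.3, 0.2, 0.4]
grip_width: 0.0856
finger_force: 0.0
```

Request:
{"method": "apply_moves", "body": {
  "claw": [0.06,0.055,0.05,0.05,0.05,0.05,0.05,0.05,0.05,0.05,0.05,0.05,0.05,0.05,0.05,0.05],
  "xyz": [
    [0.0142,-0.0453,0],
    [0.0142,-0.0453,0],
    [0.0142,-0.0453,0],
    [0.0142,-0.0453,0],
    [0.0142,-0.0453,0],
    [0.0142,-0.0453,0],
    [0.0142,-0.0453,0],
    [0.0142,-0.0453,0],
    [0.0138,-0.0452,0],
    [0,0,0],
    [0,0,0],
    [0,0,0],
    [0,0,0],
    [-0.0186,0,0.0297],
    [-0.0186,0,0.0296],
    [0,0,0]
  ],
  "twist": [
    [0,0,0],
    [0,0,0],
    [0,0,0],
    [0,0,0],
    [0,0,0],
    [0,0,0],
    [0,0,0],
    [0,0,0],
    [0,0,0],
    [0,0.14,0],
    [0,0.14,0],
    [0,0.14,0],
    [0,0.14,0],
    [0,0,0],
    [0,0,0],
    [0,0,0]
  ]
}}

```text
clock: 3.5
position: [0.5382, 0.1609, 0.1559]
tool_rot: [3.126, -0.443, 0.067]
force: [-0.5, 0.5, -0.1]
grip_width: 0.0499
finger_force: 0.0
```

```bash
cat > look.py <<'E'
from h import *
import sys
n=sys.argv[1]
np.set_printoptions(precision=4,suppress=True)
A=np.zeros((450,800,3),np.uint8)
for i,c in enumerate(["scene","top"]):
    f=bot.grab_frame(c); np.savez(c+n+".npz",**{k:np.array(v) for k,v in f.items()}); C=cam(c+n)
    o=bot.observe(); Rm=R.from_euler("xyz",o["tool_rot"]).as_matrix()
    p=proj(C,[o["position"],o["position"]-Rm[:,2]*.019,o["position"]-Rm[:,2]*.05]); print(c,"tcp/grasp/back px",p.ravel())
    x,y=(p[0]-[40,45]).astype(int) if len(sys.argv)<3 else (p[0]-[40,45]).astype(int)
    A[:,400*i:400*i+400]=cv2.resize(C["img"][y:y+90,x:x+80,::-1],(400,450),interpolation=cv2.INTER_NEAREST); print("crop origin",x,y,"x5")
cv2.imwrite(f"pics/l{n}.png",A); o=bot.observe(); print(o["position"],o["tool_rot"],o["qpos"],o["clock"])
E
python3 look.py 1
```

```text
scene tcp/grasp/back px [443.6037 234.8211 445.7281 224.783  449.2243 208.2627]
crop origin 403 189 x5
top tcp/grasp/back px [210.787  250.9285 209.1274 252.9069 206.2881 256.2916]
crop origin 170 205 x5
[0.5416 0.164  0.1601] [ 3.1364 -0.4519  0.0629] [-0.7371  0.4032  0.2816  2.2037  0.5333  0.1606 -2.5196] 3.6
```

View pics/l1.png

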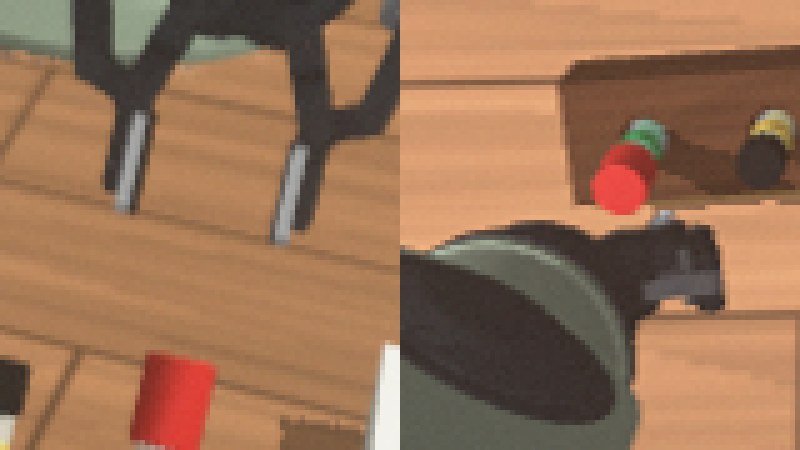

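The fingers sit beside the cap, aligned in yaw, with the cap at about (178,400) in the left crop. But the tilt stopped at 26° because joints 6 and 7 are at their limits. I'll level the tool, make a half turn and tilt again.

Request:
{"method": "apply_moves", "body": {
  "claw": [0.05,0.05,0.05,0.05,0.05,0.05,0.05,0.05,0.05,0.05,0.05,0.05,0.05,0.05,0.05,0.05,0.05,0.05,0.05,0.05],
  "xyz": [
    [0,0,-0.02],
    [0,0,-0.02],
    [0,0,-0.02],
    [0,0,0],
    [0,0,0],
    [0,0,0],
    [0,0,0],
    [0,0,0],
    [0,0,0],
    [0,0,0],
    [0,0,0],
    [0,0,0],
    [0,0,0],
    [0,0,0],
    [0,0,0],
    [0,0,0],
    [0,0,0],
    [0,0,0],
    [0,0,0],
    [0,0,0]
  ],
  "twist": [
    [0,-0.15,0],
    [0,-0.15,0],
    [0,-0.15,0],
    [0,0,-0.149],
    [0,0,-0.149],
    [0,0,-0.149],
    [0,0,-0.149],
    [0,0,-0.149],
    [0,0,-0.149],
    [0,0,-0.149],
    [0,0,-0.149],
    [0,0,-0.149],
    [0,0,-0.149],
    [0,0,-0.149],
    [0,0,-0.149],
    [0,0,-0.149],
    [0,0,-0.149],
    [0,0,-0.149],
    [0,0,-0.149],
    [0,0,-0.149]
  ]
}}

```text
clock: 5.6
position: [0.5355, 0.1574, 0.1865]
tool_rot: [3.045, 0.18, 2.576]
force: [-0.2, -0.7, -0.3]
grip_width: 0.0503
finger_force: 0.0
```

```bash
python3 -c "
from h import *
o=bot.observe();print(o['position'],o['tool_rot'],o['qpos'],o['clock'])"
```

```text
[0.53551443 0.15743277 0.18651811] [3.04510242 0.18044758 2.57580411] [ 1.14339553e-01  4.74822039e-01 -7.43423417e-01  1.95774382e+00
  6.55907187e-01  7.56467800e-01 -1.71758581e-03] 5.6
```

```bash
cat >> h.py <<'E'
def frame(tilt,az,yaw_flip=True):
    d=np.array([-np.sin(tilt)*np.cos(az),-np.sin(tilt)*np.sin(az),np.cos(tilt)])
    x=np.array([np.cos(tilt)*np.cos(az),np.cos(tilt)*np.sin(az),np.sin(tilt)]); x=-x if yaw_flip else x
    return np.c_[x,np.cross(-d,x),-d]
def plan(P,Rt):
    o=bot.observe(); R0=R.from_euler("xyz",o["tool_rot"]).as_matrix()
    np.set_printoptions(precision=4,suppress=True)
    w=R.from_matrix(R0.T@Rt).as_rotvec(); dp=np.array(P)-o["position"]
    print("pos",o["position"],"rot",o["tool_rot"],"q",o["qpos"],"t",o["clock"],"F",o["force"],"grip",o["grip_width"],o["finger_force"])
    print("rotvec",w,"n>=",np.linalg.norm(w)/.149,"| then shift in target frame",Rt.T@dp,"| shift in present frame",R0.T@dp)
E
python3 -c "
from h import *
Rt=frame(.56,.062); d=-Rt[:,2]; plan(np.array([.589,.1686,.0929])+.06*d,Rt)"
```

```text
pos [0.5355 0.1574 0.1865] rot [3.0451 0.1804 2.5758] q [ 0.1143  0.4748 -0.7434  1.9577  0.6559  0.7565 -0.0017] t 5.6 F [-0.2219 -0.6792 -0.2915] grip 0.05030077234606072 0.0
rotvec [-0.1359 -0.3376 -0.6048] n>= 4.737353020346895 | then shift in target frame [0.0039 0.0078 0.048 ] | shift in present frame [-0.0055  0.015   0.0461]
```

Request:
{"method": "apply_moves", "body": {
  "claw": [0.05,0.05,0.05,0.05,0.05,0.05,0.05,0.05,0.05],
  "xyz": [
    [0,0,0],
    [0,0,0],
    [0,0,0],
    [0,0,0],
    [0,0,0],
    [0,0,0],
    [0.002,0.004,0.024],
    [0.0019,0.0038,0.024],
    [0,0,0]
  ],
  "twist": [
    [-0.0227,-0.0563,-0.1008],
    [-0.0227,-0.0563,-0.1008],
    [-0.0227,-0.0563,-0.1008],
    [-0.0227,-0.0563,-0.1008],
    [-0.0227,-0.0563,-0.1008],
    [-0.0224,-0.0561,-0.1008],
    [0,0,0],
    [0,0,0],
    [0,0,0]
  ]
}}

```text
clock: 6.5
position: [0.5564, 0.1668, 0.1411]
tool_rot: [3.14, 0.555, -3.086]
force: [0.2, -0.1, 2.0]
grip_width: 0.0499
finger_force: 0.0
```

```bash
python3 -c "
from h import *
Rt=frame(.56,.062); d=-Rt[:,2]; plan(np.array([.589,.1686,.0929])+.06*d,Rt)"
```

```text
pos [0.5564 0.1668 0.1411] rot [ 3.1399  0.5554 -3.0857] q [-0.0683  0.4925 -0.5791  2.2261  1.6632  0.5009 -0.4323] t 6.5 F [ 0.1692 -0.0602  1.9926] grip 0.04987521388019396 0.0
rotvec [-0.0015 -0.0046 -0.0052] n>= 0.047445433770714474 | then shift in target frame [-0.0021 -0.0002 -0.0019] | shift in present frame [-0.0021 -0.0002 -0.0019]
```

Request:
{"method": "apply_moves", "body": {
  "claw": [0.05,0.05,0.05,0.05],
  "xyz": [
    [-0.002,0,0.016],
    [0,0,0.016],
    [0,0,0.016],
    [0,0,0]
  ],
  "twist": [
    [0,0,0],
    [0,0,0],
    [0,0,0],
    [0,0,0]
  ]
}}

```text
clock: 6.9
position: [0.583, 0.1674, 0.1019]
tool_rot: [3.141, 0.555, -3.086]
force: [0.1, 0.4, 0.4]
grip_width: 0.0499
finger_force: 0.0
```

```bash
python3 look.py 2; python3 -c "
from h import *
Rt=frame(.56,.062); d=-Rt[:,2]; plan(np.array([.589,.1686,.0929])+.01*d,Rt)"
```

```text
scene tcp/grasp/back px [436.5064 272.0308 438.6549 261.9864 442.171  245.5477]
crop origin 396 227 x5
top tcp/grasp/back px [215.1846 239.6292 213.8249 242.0942 211.5085 246.2939]
crop origin 175 194 x5
[0.5822 0.1676 0.1026] [-3.1413  0.5554 -3.0845] [-0.0597  0.6038 -0.5707  2.1847  1.8016  0.5353 -0.5207] 7.0
pos [0.5822 0.1676 0.1026] rot [-3.1413  0.5554 -3.0845] q [-0.0597  0.6038 -0.5707  2.1847  1.8016  0.5353 -0.5207] t 7.0 F [ 0.3467  0.4885 -0.0954] grip 0.04966947099987674 0.0
rotvec [-0.0029 -0.0046 -0.0042] n>= 0.046220941681154044 | then shift in target frame [-0.0006  0.0006  0.0018] | shift in present frame [-0.0006  0.0006  0.0018]
```

View pics/l2.png

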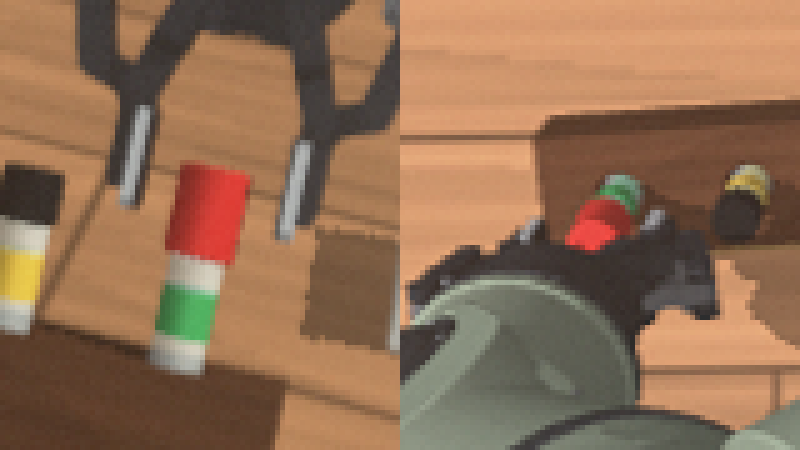

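The fingers straddle the red cap, with the tips at crop (128,205) and (285,238) and the cap at (210,215). It is centred between them, so I close.

Request:
{"method": "apply_moves", "body": {
  "claw": [0.05,0.02,0.02,0.02,0.02,0.02,0.02,0.02],
  "xyz": [
    [0,0.0005,0.003],
    [0,0,0],
    [0,0,0],
    [0,0,0],
    [0,0,0],
    [0,0,0],
    [0,0,0],
    [0,0,0]
  ],
  "twist": [
    [0,0,0],
    [0,0,0],
    [0,0,0],
    [0,0,0],
    [0,0,0],
    [0,0,0],
    [0,0,0],
    [0,0,0]
  ],
  "force": 25
}}

```text
clock: 7.8
position: [0.5835, 0.1684, 0.0986]
tool_rot: [-3.14, 0.554, -3.083]
force: [-3.1, -0.1, 6.9]
grip_width: 0.0251
finger_force: 25.9
```

Request:
{"method": "apply_moves", "body": {
  "claw": [0.02,0.02,0.02,0.02,0.02,0.02,0.02,0.02,0.02],
  "xyz": [
    [0,0,-0.004],
    [0,0,-0.005],
    [0,0,-0.006],
    [0,0,-0.008],
    [0,0,-0.01],
    [0,0,-0.015],
    [0,0,-0.02],
    [0,0,-0.02],
    [0,0,0]
  ],
  "twist": [
    [0,0,0],
    [0,0,0],
    [0,0,0],
    [0,0,0],
    [0,0,0],
    [0,0,0],
    [0,0,0],
    [0,0,0],
    [0,0,0]
  ]
}}

```text
clock: 8.7
position: [0.5369, 0.166, 0.1756]
tool_rot: [-3.14, 0.557, -3.082]
force: [-0.3, -0.2, -1.1]
grip_width: 0.0247
finger_force: 25.3
```

```bash
python3 look.py 3
python3 - <<'E'
from h import *
# stand recess, pose from fit
p=np.array([.5102,-.2212]); Rz=R.from_euler("z",-.0195).as_matrix()
for l in ([0,45],[0,-45]): print((Rz@np.r_[np.array(l)/1e3,0])[:2]+p)
plan([.509,-.266,.16],frame(0,.062))
E
```

```text
scene tcp/grasp/back px [446.6446 226.925  448.8212 216.777  452.3833 200.1694]
crop origin 406 181 x5
top tcp/grasp/back px [208.6074 251.4742 207.02   254.3389 204.3065 259.236 ]
crop origin 168 206 x5
[0.5374 0.1656 0.1737] [-3.1397  0.5552 -3.0827] [-0.0795  0.3966 -0.5772  2.2459  1.5032  0.4737 -0.3052] 8.8
[ 0.51107744 -0.17620856]
[ 0.50932256 -0.26619144]
pos [0.5374 0.1656 0.1737] rot [-3.1397  0.5552 -3.0827] q [-0.0795  0.3966 -0.5772  2.2459  1.5032  0.4737 -0.3052] t 8.8 F [ 0.1217  0.5708 -0.5877] grip 0.025135078066129177 25.286970734596252
rotvec [-0.0028  0.5552 -0.0036] n>= 3.7265760185919623 | then shift in target frame [ 0.0551 -0.429   0.0137] | shift in present frame [ 0.0529 -0.4292 -0.0158]
```

View pics/l3.png

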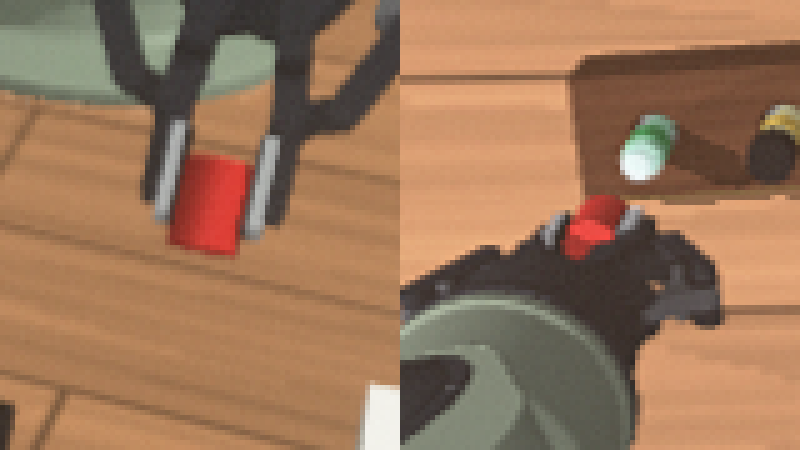

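The cap is in the fingers, at crop (205,205) in the left half. The opened vial is still in its hole, at (645,150) in the right half. Next I level the tool and carry the cap to the stand.

Request:
{"method": "apply_moves", "body": {
  "claw": [0.02,0.02,0.02,0.02,0.02,0.02,0.02,0.02,0.02,0.02,0.02,0.02,0.02,0.02,0.02,0.02],
  "xyz": [
    [0,0,-0.005],
    [0,0,-0.005],
    [0,0,-0.005],
    [0,0,-0.005],
    [0,-0.02,0],
    [0.005,-0.038,0],
    [0.006,-0.043,0],
    [0.006,-0.043,0],
    [0.006,-0.043,0],
    [0.006,-0.043,0],
    [0.006,-0.043,0],
    [0.006,-0.043,0],
    [0.006,-0.043,0],
    [0.006,-0.04,0],
    [0.003,-0.03,0],
    [0,0,0]
  ],
  "twist": [
    [0,0.139,0],
    [0,0.139,0],
    [0,0.139,0],
    [0,0.139,0],
    [0,0,0],
    [0,0,0],
    [0,0,0],
    [0,0,0],
    [0,0,0],
    [0,0,0],
    [0,0,0],
    [0,0,0],
    [0,0,0],
    [0,0,0],
    [0,0,0],
    [0,0,0]
  ]
}}

```text
clock: 10.4
position: [0.4973, -0.2815, 0.1836]
tool_rot: [-3.103, 0.241, -3.105]
force: [-0.4, 0.8, 0.4]
grip_width: 0.025
finger_force: 25.3
```

```bash
python3 -c "
from h import *
plan([.5093,-.2662,.1],frame(0,-.0195))"
```

```text
pos [ 0.4973 -0.2815  0.1836] rot [-3.1025  0.2405 -3.1055] q [ 1.0483  0.5    -0.7841  1.9549  0.5009  0.6298  1.5927] t 10.4 F [-0.4151  0.7779  0.3618] grip 0.024981722364403144 25.298625826835632
rotvec [-0.0322  0.2415  0.0507] n>= 1.6702996060315098 | then shift in target frame [-0.0117  0.0156  0.0836] | shift in present frame [0.0077 0.0182 0.0835]
```

Request:
{"method": "apply_moves", "body": {
  "claw": [0.02,0.02,0.02,0.02,0.02,0.02,0.02],
  "xyz": [
    [0,0,0],
    [0,0,0],
    [0,0,0],
    [-0.004,0.005,0.02],
    [-0.004,0.005,0.02],
    [-0.0037,0.0056,0.02],
    [0,0,0]
  ],
  "twist": [
    [-0.011,0.081,0.017],
    [-0.011,0.08,0.017],
    [-0.011,0.08,0.017],
    [0,0,0],
    [0,0,0],
    [0,0,0],
    [0,0,0]
  ]
}}

```text
clock: 11.1
position: [0.51, -0.2596, 0.1223]
tool_rot: [3.139, -0.002, 3.13]
force: [-0.8, -0.2, -0.6]
grip_width: 0.025
finger_force: 25.3
```

```bash
cat > capfit.py <<'E'
from h import *
import sys
from scipy.optimize import minimize
n=sys.argv[1]; z=float(sys.argv[2]); np.set_printoptions(precision=4,suppress=True)
S,T=cam("scene"+n),cam("top"+n)
def mask(C,c,w=25):
    q=C["img"].astype(int); m=(q[...,0]>80)&(q[...,1]<.4*q[...,0])&(q[...,2]<.4*q[...,0]); x,y=c.astype(int)
    o=np.zeros(m.shape,np.uint8); o[y-w:y+w,x-w:x+w]=m[y-w:y+w,x-w:x+w]; return o
p0=bot.observe()["position"]+[0,0,z]
for k,C in (("S",S),("T",T)):
    m=mask(C,proj(C,p0)[0]); ys,xs=np.nonzero(m); print(k,len(xs),"centroid",xs.mean(),ys.mean(),"x",xs.min(),xs.max(),"y",ys.min(),ys.max())
    t=np.linspace(0,2*np.pi,40); c=.013*np.c_[np.cos(t),np.sin(t),0*t]
    P=proj(C,np.r_[p0+c+[0,0,-.017],p0+c+[0,0,.017]]); print("  model bbox for vertical cap centred",p0,P.min(0),P.max(0))
E
python3 look.py 4; python3 capfit.py 4 .007; python3 -c "
from h import *
plan([.5093,-.2662,.1],frame(0,-.0195))"
```

```text
scene tcp/grasp/back px [255.2585 198.5754 254.6766 190.9399 253.7031 178.1646]
crop origin 215 153 x5
top tcp/grasp/back px [395.4764 263.6436 396.8396 262.1069 399.1692 259.4808]
crop origin 355 218 x5
[ 0.5107 -0.2609  0.1249] [3.1409 0.0012 3.1291] [ 0.8491  0.6616 -0.6915  1.8054  0.5367  0.8702  1.4629] 11.2
S 128 centroid 253.5234375 196.328125 x 250 259 y 188 204
  model bbox for vertical cap centred [ 0.5107 -0.2609  0.1319] [248.2384 185.8361] [261.0611 204.9545]
T 4 centroid 394.5 267.5 x 394 395 y 267 268
  model bbox for vertical cap centred [ 0.5107 -0.2609  0.1319] [389.2954 256.1288] [402.8693 269.8454]
pos [ 0.5107 -0.2609  0.1249] rot [3.1409 0.0012 3.1291] q [ 0.8491  0.6616 -0.6915  1.8054  0.5367  0.8702  1.4629] t 11.2 F [ 0.2798 -0.2098 -0.1353] grip 0.024930768842026586 25.300355851650238
rotvec [0.0007 0.0012 0.007 ] n>= 0.047878692997372234 | then shift in target frame [ 0.0013 -0.0053  0.0249] | shift in present frame [ 0.0014 -0.0053  0.0249]
```

View pics/l4.png

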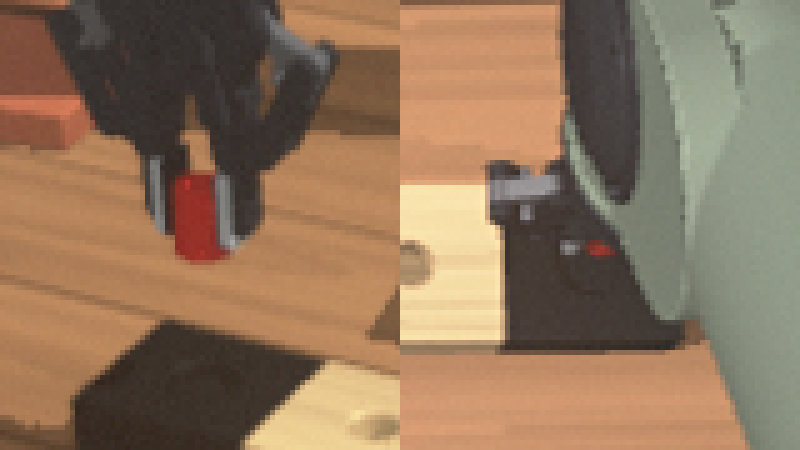

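Request:
{"method": "apply_moves", "body": {
  "claw": [0.02,0.02,0.02,0.02,0.02,0.02],
  "xyz": [
    [0.0003,-0.002,0.015],
    [0.0003,-0.0015,0.015],
    [0.0003,-0.001,0.013],
    [0.0003,-0.0008,0.013],
    [0,0,0],
    [0,0,0]
  ],
  "twist": [
    [0,0,0],
    [0,0,0],
    [0,0,0],
    [0,0,0],
    [0,0,0],
    [0,0,0]
  ]
}}

```text
clock: 11.8
position: [0.5096, -0.2664, 0.0689]
tool_rot: [3.141, 0.002, 3.129]
force: [0.1, -0.4, -0.9]
grip_width: 0.0253
finger_force: 25.3
```

```bash
python3 look.py 5 >/dev/null
cat > edge.py <<'E'
from h import *
import sys
np.set_printoptions(precision=2,suppress=True,linewidth=160)
C=cam("scene"+sys.argv[1]); o=bot.observe(); p=o["position"]; print("tcp",p,o["tool_rot"],o["force"])
q=C["img"].astype(float); red=q[...,0]-q[...,1]
b=p-[0,0,.010]; t=np.linspace(0,2*np.pi,60); c=.013*np.c_[np.cos(t),np.sin(t),0*t]
P=proj(C,np.r_[b+c,b+c+[0,0,.034]]); print("model x",P[:,0].min(),P[:,0].max(),"y",P[:,1].min(),P[:,1].max(), "base ctr",proj(C,b))
cx,cy=proj(C,b+[0,0,.012])[0]
for y in range(int(cy)-8,int(cy)+10,2): print(y,red[y,int(cx)-12:int(cx)+13].astype(int), "from x",int(cx)-12)
E
python3 edge.py 5
python3 - <<'E'
exec(open('fit.py').read().split("for free in")[0])
for p in ([.5102,-.2212,-.0195,0],): print("T res (obs-model)\n",ot-proj(T,W(p)),"\nS\n",os_-proj(S,W(p)))
E
```

```text
tcp [ 0.51 -0.27  0.07] [3.14 0.   3.13] [-0.56  0.46 -0.29]
model x 248.06263929123395 260.5207186012384 y 207.0251186590596 225.64457858089077 base ctr [[254.84 222.72]]
210 [ 47  14   2   1   4  11  36  85  91  98 117  88  91  84  33   2   0   1   6   5  10   9   7  21  46] from x 242
212 [ 46  25   4   0   2  10  40  93  97 100 100 102  98  92  57   3   2   1   7   9  10   9   8  17  40] from x 242
214 [ 41  22   7  -1   1   9  35  90  97  99 103 102 105 100  74   2   1   1   3  11   7   6   4  12  34] from x 242
216 [ 52  46  31  13   1   8  32  91  94 100 103 104 101 103  85   3  -1   1   4   6   7   7   9  14  39] from x 242
218 [ 52  52  48  16   1   4  31  90  95 102 104 103 102 102  87  22   0   1   4   7   7   7  12  26  47] from x 242
220 [ 48  35  18  10  10  10  30  90  95 100 101 101 102 100  91  26  -1   1  -2   6   6  10  30  42  43] from x 242
222 [ 11   9  12  11  10  10  18  61  96  97 102 104 100  99  97  70  33  12   8   4   5   9   8  12  12] from x 242
224 [ 10   9  11  12  11  11  10  27  67  88 104 110 105  99  97  91  60  33   9  10  12   8  11  10  11] from x 242
226 [ 9 11 12 12 15 11 11 10  9 10 11 20 16 19  7 13  9 11 11 11 12  9 10 14 10] from x 242
T res (obs-model)
 [[ 0.122   0.0929]
 [ 0.5027  0.0698]
 [-0.3444  0.4293]
 [-0.1715  0.1819]
 [ 0.057  -0.0003]] 
S
 [[ 0.3907 -0.1802]
 [ 0.1209  0.4262]
 [-0.5129  0.667 ]
 [-0.3362  1.7231]
 [ 0.1271  0.1738]]
```

Request:
{"method": "apply_moves", "body": {
  "claw": [0.02,0.02,0.02,0.02,0.02,0.02],
  "xyz": [
    [0,0,0.004],
    [0,0,0.004],
    [0,0,0.004],
    [0,0,0.004],
    [0,0,0.003],
    [0,0,0]
  ],
  "twist": [
    [0,0,0],
    [0,0,0],
    [0,0,0],
    [0,0,0],
    [0,0,0],
    [0,0,0]
  ]
}}

```text
clock: 12.5
position: [0.5094, -0.2665, 0.0495]
tool_rot: [3.141, 0.002, 3.129]
force: [-0.1, 0.3, -0.4]
grip_width: 0.0254
finger_force: 25.3
```

Request:
{"method": "apply_moves", "body": {
  "claw": [0.02,0.02,0.02,0.02],
  "xyz": [
    [0,0,0.001],
    [0,0,0.001],
    [0,0,0.0005],
    [0,0,0]
  ],
  "twist": [
    [0,0,0],
    [0,0,0],
    [0,0,0],
    [0,0,0]
  ]
}}

```text
clock: 12.9
position: [0.5097, -0.2666, 0.0475]
tool_rot: [3.141, 0.002, 3.128]
force: [0.2, -0.1, -0.7]
grip_width: 0.0252
finger_force: 25.3
```

Request:
{"method": "apply_moves", "body": {
  "claw": [0.02,0.02,0.035,0.05,0.05,0.05,0.05,0.05],
  "xyz": [
    [0,0,0.001],
    [0,0,0],
    [0,0,0],
    [0,0,0],
    [0,0,0],
    [0,0,0],
    [0,0,-0.005],
    [0,0,-0.01]
  ],
  "twist": [
    [0,0,0],
    [0,0,0],
    [0,0,0],
    [0,0,0],
    [0,0,0],
    [0,0,0],
    [0,0,0],
    [0,0,0]
  ]
}}

```text
clock: 13.7
position: [0.5094, -0.2664, 0.0617]
tool_rot: [3.141, 0.001, 3.129]
force: [-0.7, -0.5, -0.1]
grip_width: 0.0499
finger_force: 0.0
```

Request:
{"method": "apply_moves", "body": {
  "claw": [0.05,0.05,0.05,0.05,0.05,0.05],
  "xyz": [
    [0,0,-0.02],
    [0,0,-0.04],
    [0,0,-0.04],
    [0,0.03,0],
    [0,0.04,0],
    [0,0,0]
  ],
  "twist": [
    [0,0,0],
    [0,0,0],
    [0,0,0],
    [0,0,0],
    [0,0,0],
    [0,0,0]
  ]
}}

```text
clock: 14.3
position: [0.5109, -0.1918, 0.1631]
tool_rot: [3.14, 0.004, 3.134]
force: [0.1, -0.1, 0.3]
grip_width: 0.0503
finger_force: 0.0
```

Run:
```python
from h import *
np.set_printoptions(precision=2,suppress=True)
for c in ("scene","top"):
    f=bot.grab_frame(c); np.savez(c+"6.npz",**{k:np.array(v) for k,v in f.items()}); C=cam(c+"6")
    q=C["img"].astype(int); m=(q[...,0]>80)&(q[...,1]<.4*q[...,0])&(q[...,2]<.4*q[...,0])
    b=np.array([.5093,-.2662,.037]); t=np.linspace(0,2*np.pi,60); r=.013*np.c_[np.cos(t),np.sin(t),0*t]
    P=proj(C,np.r_[b+r+[0,0,.008],b+r+[0,0,.034]]); x,y=P.mean(0).astype(int); ys,xs=np.nonzero(m[y-20:y+20,x-20:x+20])
    print(c,"obs",xs.min()+x-20,xs.max()+x-20,ys.min()+y-20,ys.max()+y-20,len(xs),"model",P.min(0),P.max(0))
x=frame(.56,.062); 
# vial in rack: clear vial; shoulder axis
plan([.589,.1686,.2],frame(0,.062))
```

```text
scene obs 249 260 218 232 152 model [249.09 215.46] [261.19 230.95]Traceback (most recent call last):
  File "<stdin>", line 8, in <module>
    return umr_minimum(a, axis, None, out, keepdims, initial, where)
ValueError: zero-size array to reduction operation minimum which has no identity
```

Request:
{"method": "apply_moves", "body": {
  "claw": [0.05,0.05,0.05,0.05,0.05,0.05,0.05,0.05,0.05,0.05,0.05,0.05,0.05,0.05],
  "xyz": [
    [-0.005,0.045,0],
    [-0.005,0.045,0],
    [-0.005,0.045,0],
    [-0.005,0.045,0],
    [-0.005,0.045,0],
    [-0.005,0.045,0],
    [-0.005,0.045,0],
    [-0.005,0.045,0],
    [0,0,0],
    [0,0,0],
    [0,0,0],
    [0,0,0],
    [0,0,0],
    [0,0,0]
  ],
  "twist": [
    [0,0,-0.0085],
    [0,0,-0.0085],
    [0,0,-0.0085],
    [0,0,-0.0085],
    [0,0,-0.0085],
    [0,0,-0.0085],
    [0,0,-0.0085],
    [0,0,-0.0085],
    [0,-0.11,0],
    [0,-0.11,0],
    [0,-0.11,0],
    [0,-0.11,0],
    [0,-0.1,0],
    [0,0,0]
  ]
}}

```text
clock: 15.8
position: [0.5478, 0.1603, 0.1615]
tool_rot: [-3.127, 0.478, -3.088]
force: [-0.7, 0.7, -1.0]
grip_width: 0.0502
finger_force: 0.0
```

Run:
```python
from h import *
np.set_printoptions(precision=4,suppress=True)
d=-frame(.54,.062)[:,2]; cb=np.array([.589,.1686,.0929])
S0,S6,T3,T0=cam("scene0"),cam("scene6"),cam("top3"),cam("top0")
print("expect vial mouth top px",proj(T3,cb+.012*d),"scene",proj(S6,cb+.012*d))
for C,b in ((S0,(415,250,460,320)),(S6,(415,250,460,320)),(T0,(205,215,230,245)),(T3,(205,215,230,245))):
    h=cv2.cvtColor(C["img"],cv2.COLOR_RGB2HSV).astype(int)[b[1]:b[3],b[0]:b[2]]
    m=(h[...,0]>40)&(h[...,0]<85)&(h[...,1]>90); ys,xs=np.nonzero(m); print("green",len(xs),xs.mean()+b[0],ys.mean()+b[1])
    # per-row green midline
    if C in (S0,S6) if False else len(xs)>50: 
        for y in sorted(set(ys))[1::3]: print("  row",y+b[1],xs[ys==y].min()+b[0],xs[ys==y].max()+b[0], "model axis x at band", end="\n")
P=[cb-k*d for k in (0,.01,.02,.03,.04)]; print("scene axis proj",proj(S6,P)); print("top axis",proj(T3,P))
q=T3["img"].astype(int); m=(q.min(2)>150); m[:228]=0;m[245:]=0;m[:,:205]=0;m[:,225:]=0; ys,xs=np.nonzero(m); print("white mouth top",len(xs),xs.mean(),ys.mean(),xs.min(),xs.max(),ys.min(),ys.max())
Rt=frame(.54,.062); plan(cb-.032*d+.08*d,Rt)
```

```text
expect vial mouth top px [[214.8825 239.3377]] scene [[436.9148 271.891 ]]
green 98 432.7857142857143 289.38775510204084
  row 285 429 433 model axis x at band
  row 288 428 438 model axis x at band
  row 291 427 438 model axis x at band
  row 294 433 437 model axis x at band
green 99 432.90909090909093 289.35353535353534
  row 285 429 434 model axis x at band
  row 288 428 438 model axis x at band
  row 291 427 438 model axis x at band
  row 294 433 437 model axis x at band
green 11 218.1818181818182 232.1818181818182
green 11 217.72727272727272 232.0909090909091
scene axis proj [[435.5855 278.2274]
 [434.4796 283.4989]
 [433.3754 288.7624]
 [432.2729 294.0179]
 [431.172  299.2654]]
top axis [[215.7187 237.8966]
 [216.4028 236.7178]
 [217.0756 235.5585]
 [217.7373 234.4183]
 [218.3882 233.2966]]
white mouth top 52 215.53846153846155 237.6153846153846 212 219 234 241
pos [0.5478 0.1603 0.1615] rot [-3.127   0.4778 -3.0876] q [-0.1771  0.4121 -0.4187  2.1813  1.241   0.4118 -0.0339] t 15.8 F [-0.6517  0.6695 -0.9536] grip 0.05015175209565412 0.0
rotvec [-0.0185 -0.0622 -0.0065] n>= 0.43798114830882956 | then shift in target frame [-0.0005  0.0057  0.0322] | shift in present frame [-0.0024  0.0063  0.032 ]
```

Request:
{"method": "apply_moves", "body": {
  "claw": [0.05,0.05,0.05,0.05,0.05,0.05],
  "xyz": [
    [0,0,0],
    [0,0,0],
    [0,0.003,0.016],
    [0,0.0027,0.016],
    [0,0,0],
    [0,0,0]
  ],
  "twist": [
    [-0.009,-0.031,-0.003],
    [-0.009,-0.031,-0.003],
    [0,0,0],
    [0,0,0],
    [0,0,0],
    [0,0,0]
  ]
}}

```text
clock: 16.4
position: [0.5646, 0.1667, 0.1339]
tool_rot: [3.141, 0.537, -3.082]
force: [-0.4, -0.2, 0.3]
grip_width: 0.0499
finger_force: 0.0
```

Run:
```python
from h import *
Rt=frame(.54,.062); d=-Rt[:,2]; cb=np.array([.589,.1686,.0929]); plan(cb-.032*d,Rt)
```

```text
pos [0.5646 0.1667 0.1339] rot [ 3.1409  0.5371 -3.0824] q [-0.2149  0.4834 -0.3761  2.2066  1.6425  0.3955 -0.4231] t 16.4 F [-0.3716 -0.2281  0.3106] grip 0.04990412131343701 0.0
rotvec [-0.0007 -0.0029 -0.0024] n>= 0.025627348996100034 | then shift in target frame [0.     0.0004 0.0797] | shift in present frame [-0.0002  0.0005  0.0797]
```

Request:
{"method": "apply_moves", "body": {
  "claw": [0.05,0.05,0.05,0.05,0.05,0.05],
  "xyz": [
    [0,0.0005,0.02],
    [0,0,0.02],
    [0,0,0.02],
    [0,0,0.01],
    [0,0,0.007],
    [0,0,0]
  ],
  "twist": [
    [0,0,0],
    [0,0,0],
    [0,0,0],
    [0,0,0],
    [0,0,0],
    [0,0,0]
  ]
}}

```text
clock: 17.0
position: [0.6036, 0.1702, 0.0677]
tool_rot: [3.14, 0.538, -3.082]
force: [0.7, -0.1, -0.1]
grip_width: 0.0498
finger_force: 0.0
```

```bash
python3 look.py 7
python3 - <<'E'
from h import *
Rt=frame(.54,.062); d=-Rt[:,2]; cb=np.array([.589,.1686,.0929]); plan(cb-.032*d,Rt)
E
```

```text
scene tcp/grasp/back px [432.8575 293.4373 434.9495 283.4452 438.3759 267.0786]
crop origin 392 248 x5
top tcp/grasp/back px [217.2836 234.6888 216.0107 236.8665 213.8446 240.5721]
crop origin 177 189 x5
[0.6034 0.1704 0.0683] [ 3.1401  0.5384 -3.0815] [-0.1697  0.6635 -0.404   2.137   1.8991  0.455  -0.6141] 17.1
pos [0.6034 0.1704 0.0683] rot [ 3.1401  0.5384 -3.0815] q [-0.1697  0.6635 -0.404   2.137   1.8991  0.455  -0.6141] t 17.1 F [ 0.1668  0.0397 -0.0268] grip 0.05039087996541828 0.0
rotvec [ 0.0005 -0.0016 -0.0016] n>= 0.01567311323402322 | then shift in target frame [-0.0002 -0.0009  0.0035] | shift in present frame [-0.0002 -0.0009  0.0035]
```

View pics/l7.png

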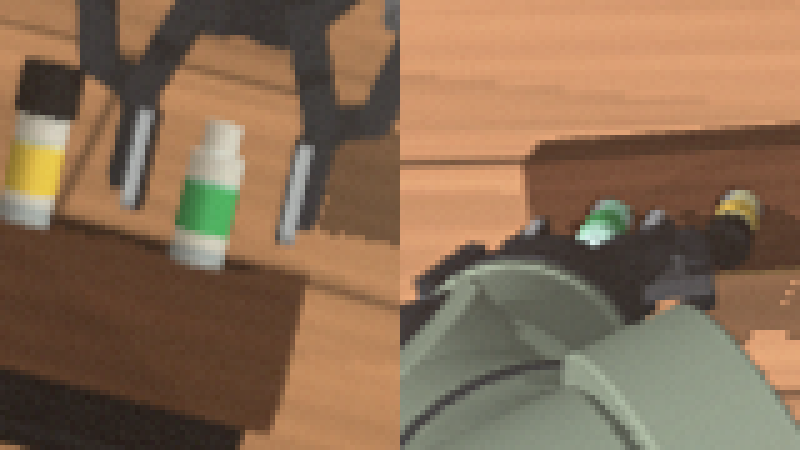

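The fingers straddle the open vial, with the tips at (133,205) and (287,240) and the body at (207,205). It is centred and clear of the rack, so I close.

Request:
{"method": "apply_moves", "body": {
  "claw": [0.03,0.015,0.015,0.015,0.015,0.015,0.015,0.015],
  "xyz": [
    [0,-0.0005,0.001],
    [0,0,0],
    [0,0,0],
    [0,0,0],
    [0,0,0],
    [0,0,0],
    [0,0,0],
    [0,0,0]
  ],
  "twist": [
    [0,0,0],
    [0,0,0],
    [0,0,0],
    [0,0,0],
    [0,0,0],
    [0,0,0],
    [0,0,0],
    [0,0,0]
  ],
  "force": 30
}}

```text
clock: 17.9
position: [0.6042, 0.1697, 0.0674]
tool_rot: [3.141, 0.539, -3.082]
force: [-3.2, -3.0, 6.6]
grip_width: 0.019
finger_force: 29.0
```

Request:
{"method": "apply_moves", "body": {
  "claw": [0.015,0.015,0.015,0.015,0.015,0.015,0.015,0.015,0.015],
  "xyz": [
    [0,0,-0.005],
    [0,0,-0.007],
    [0,0,-0.01],
    [0,0,-0.012],
    [0,0,-0.015],
    [0,0,-0.015],
    [0,0,-0.015],
    [0,0,-0.01],
    [0,0,0]
  ],
  "twist": [
    [0,0,0],
    [0,0,0],
    [0,0,0],
    [0,0,0],
    [0,0,0],
    [0,0,0],
    [0,0,0],
    [0,0,0],
    [0,0,0]
  ]
}}

```text
clock: 18.8
position: [0.558, 0.1677, 0.145]
tool_rot: [3.139, 0.54, -3.081]
force: [-1.3, 0.3, -1.5]
grip_width: 0.0189
finger_force: 29.4
```

Run:
```python
from h import *
plan([.5111,-.1762,.16],frame(0,-.0195))
```

```text
pos [0.558  0.1677 0.145 ] rot [ 3.139   0.54   -3.0809] q [-0.2371  0.451  -0.3562  2.2174  1.5985  0.3808 -0.3908] t 18.8 F [-1.3417  0.3257 -1.5065] grip 0.01892016113752967 29.370740354061127
rotvec [0.0242 0.5396 0.079 ] n>= 3.6633965667460764 | then shift in target frame [ 0.0402 -0.3448 -0.015 ] | shift in present frame [ 0.0504 -0.3403 -0.0486]
```

Request:
{"method": "apply_moves", "body": {
  "claw": [0.015,0.015,0.015,0.015,0.015,0.015,0.015,0.015],
  "xyz": [
    [0,0,-0.012],
    [0,0,-0.012],
    [0,0,-0.012],
    [0,0,-0.012],
    [0,0,-0.012],
    [0,0,-0.01],
    [0,0,0],
    [0,0,0]
  ],
  "twist": [
    [0.004,0.09,0.013],
    [0.004,0.09,0.013],
    [0.004,0.09,0.013],
    [0.004,0.09,0.013],
    [0.004,0.09,0.013],
    [0.004,0.09,0.013],
    [0,0,0],
    [0,0,0]
  ]
}}

```text
clock: 19.6
position: [0.5431, 0.158, 0.1894]
tool_rot: [-3.12, 0.145, 3.129]
force: [-0.7, -0.6, -1.5]
grip_width: 0.019
finger_force: 29.4
```

Run:
```python
from h import *
plan([.5111,-.1762,.16],frame(0,-.0195))
```

```text
pos [0.5431 0.158  0.1894] rot [-3.1203  0.1454  3.129 ] q [ 0.0205  0.475  -0.608   1.8919  0.5089  0.7974  0.6881] t 19.6 F [-0.7139 -0.6369 -1.475 ] grip 0.01900456369089685 29.369926750659943
rotvec [-0.0208  0.1455  0.0053] n>= 0.9868370253916948 | then shift in target frame [ 0.0255 -0.3348  0.0294] | shift in present frame [ 0.0318 -0.334   0.0321]
```

Request:
{"method": "apply_moves", "body": {
  "claw": [0.015,0.015,0.015,0.015,0.015,0.015,0.015,0.015,0.015,0.015,0.015,0.015,0.015],
  "xyz": [
    [0,0,0],
    [0,0,0],
    [0,-0.02,0],
    [0.003,-0.035,0],
    [0.003,-0.038,0],
    [0.003,-0.038,0],
    [0.003,-0.038,0],
    [0.003,-0.038,0],
    [0.003,-0.038,0],
    [0.003,-0.038,0],
    [0.003,-0.032,0],
    [0.001,-0.02,0],
    [0,0,0]
  ],
  "twist": [
    [-0.01,0.073,0.003],
    [-0.01,0.073,0.003],
    [0,0,0],
    [0,0,0],
    [0,0,0],
    [0,0,0],
    [0,0,0],
    [0,0,0],
    [0,0,0],
    [0,0,0],
    [0,0,0],
    [0,0,0],
    [0,0,0]
  ]
}}

```text
clock: 20.9
position: [0.5101, -0.1788, 0.1891]
tool_rot: [-3.138, -0.003, 3.119]
force: [-0.0, 0.8, -0.1]
grip_width: 0.0189
finger_force: 29.4
```

Run:
```python
from h import *
plan([.5111,-.1762,.11],frame(0,-.0195))
```

```text
pos [ 0.5101 -0.1788  0.1891] rot [-3.1378 -0.0027  3.1188] q [ 0.6765  0.5001 -0.6145  1.8424  0.3616  0.9143  1.4425] t 20.9 F [-0.0125  0.7905 -0.1485] grip 0.018918308401750353 29.43013697862625
rotvec [-0.0037 -0.0027 -0.0033] n>= 0.038023489231327826 | then shift in target frame [-0.0009  0.0026  0.0791] | shift in present frame [-0.0011  0.0029  0.0791]
```

Request:
{"method": "apply_moves", "body": {
  "claw": [0.015,0.015,0.015,0.015,0.015,0.015],
  "xyz": [
    [-0.001,0.0026,0.02],
    [0,0,0.02],
    [0,0,0.02],
    [0,0,0.018],
    [0,0,0],
    [0,0,0]
  ],
  "twist": [
    [-0.004,-0.003,-0.003],
    [0,0,0],
    [0,0,0],
    [0,0,0],
    [0,0,0],
    [0,0,0]
  ]
}}

```text
clock: 21.5
position: [0.5124, -0.1722, 0.1124]
tool_rot: [3.138, 0.001, 3.127]
force: [0.5, 0.4, -0.5]
grip_width: 0.0189
finger_force: 29.4
```

```bash
cat > ov.py <<'E'
from h import *
import sys
n=sys.argv[1]; np.set_printoptions(precision=4,suppress=True)
A=np.zeros((600,800,3),np.uint8); o=bot.observe(); p=o["position"]; print(p,o["tool_rot"],o["force"])
t=np.linspace(0,2*np.pi,60); ring=np.c_[np.cos(t),np.sin(t),0*t]; hole=np.array([.5111,-.1762,.045])
for i,(c,w,h) in enumerate((("scene",50,75),("top",50,75))):
    f=bot.grab_frame(c); np.savez(c+n+".npz",**{k:np.array(v) for k,v in f.items()}); C=cam(c+n)
    g=proj(C,(p+[0,0,-.02]))[0]; x,y=(g-[25,37]).astype(int); I=cv2.resize(C["img"][y:y+75,x:x+50,::-1],(400,600),interpolation=cv2.INTER_NEAREST)
    def dr(P,col): cv2.polylines(I,[np.round((proj(C,P)-[x,y])*8+3.5).astype(np.int32)],False,col,1)
    dr(hole+.01125*ring,(255,0,0)); dr(p-[0,0,.0465]+.01*ring,(0,0,255)); dr(np.array([p-[0,0,.0465],p+[0,0,.0285]]),(0,0,255))
    for s in (1,-1): 
        v=np.cross(C["V"][2,:3],[0,0,1]); v=v/np.linalg.norm(v)*.01*s; dr(np.array([p-[0,0,.0465]+v,p+[0,0,.0285]+v]),(0,0,255))
    A[:,400*i:400*i+400]=I; print(c,"origin",x,y)
cv2.imwrite(f"pics/o{n}.png",A)
E
python3 ov.py 8
```

```text
[ 0.5124 -0.1722  0.1124] [3.1385 0.0006 3.1266] [ 0.454   0.4138 -0.4816]
scene origin 265 182
top origin 331 229
```

View pics/o8.png

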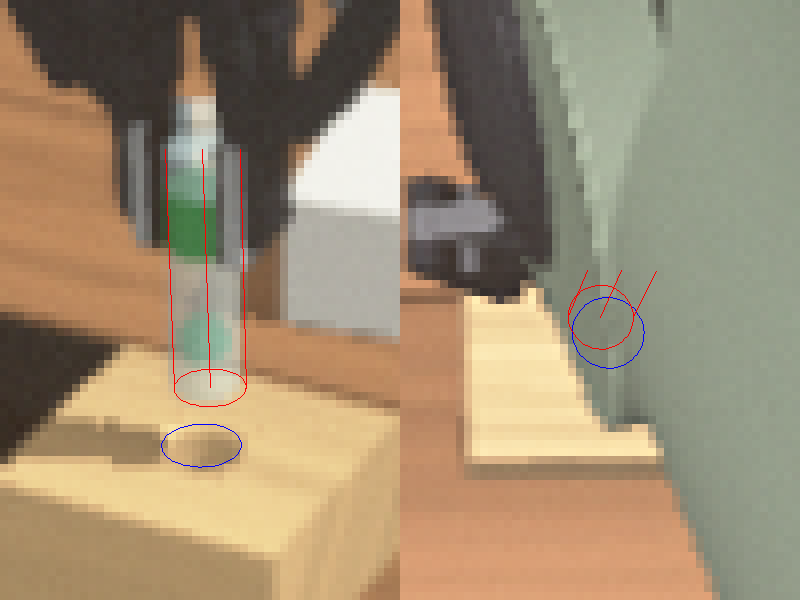

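The overlay matches: the vial hangs upright with its bottom at (210,388), and the modelled hole at (202,445) coincides with the real one. I shift sideways and lower.

Request:
{"method": "apply_moves", "body": {
  "claw": [0.015,0.015,0.015,0.015,0.015,0.015,0.015],
  "xyz": [
    [0.0014,-0.004,0],
    [0,0,0.005],
    [0,0,0.005],
    [0,0,0.004],
    [0,0,0],
    [0,0,0],
    [0,0,0]
  ],
  "twist": [
    [0.003,0,0],
    [0,0,0],
    [0,0,0],
    [0,0,0],
    [0,0,0],
    [0,0,0],
    [0,0,0]
  ]
}}

```text
clock: 22.3
position: [0.5112, -0.1771, 0.0984]
tool_rot: [3.141, 0.001, 3.125]
force: [-0.1, -0.0, 0.3]
grip_width: 0.0192
finger_force: 29.4
```

Run:
```python
from h import *
plan([.5111,-.1762,.09],frame(0,-.0195))
```

```text
pos [ 0.5112 -0.1771  0.0984] rot [3.1408 0.0008 3.1251] q [ 0.62    0.6255 -0.5465  1.9105  0.4701  0.7341  1.3556] t 22.3 F [-0.1263 -0.0318  0.2793] grip 0.019200722412712166 29.438254237174988
rotvec [0.0008 0.0008 0.003 ] n>= 0.021487863211218386 | then shift in target frame [0.0001 0.0009 0.0084] | shift in present frame [0.0002 0.0008 0.0084]
```

Request:
{"method": "apply_moves", "body": {
  "claw": [0.015,0.015,0.015,0.015,0.015,0.015],
  "xyz": [
    [0,0.0008,0.002],
    [0,0,0.002],
    [0,0,0.002],
    [0,0,0.002],
    [0,0,0],
    [0,0,0]
  ],
  "twist": [
    [0,0,0],
    [0,0,0],
    [0,0,0],
    [0,0,0],
    [0,0,0],
    [0,0,0]
  ]
}}

```text
clock: 22.9
position: [0.5112, -0.1763, 0.0903]
tool_rot: [3.141, 0.001, 3.125]
force: [-0.7, 0.2, -1.4]
grip_width: 0.0188
finger_force: 29.4
```

Request:
{"method": "apply_moves", "body": {
  "claw": [0.015,0.015,0.015,0.015],
  "xyz": [
    [0,0,0.002],
    [0,0,0.002],
    [0,0,0],
    [0,0,0]
  ],
  "twist": [
    [0,0,0],
    [0,0,0],
    [0,0,0],
    [0,0,0]
  ]
}}

```text
clock: 23.3
position: [0.5111, -0.1763, 0.0862]
tool_rot: [3.141, 0.0, 3.125]
force: [-0.6, 0.5, -1.7]
grip_width: 0.0188
finger_force: 29.4
```

Request:
{"method": "apply_moves", "body": {
  "claw": [0.015,0.015,0.015,0.015],
  "xyz": [
    [0,0,0.002],
    [0,0,0.002],
    [0,0,0.001],
    [0,0,0]
  ],
  "twist": [
    [0,0,0],
    [0,0,0],
    [0,0,0],
    [0,0,0]
  ]
}}

```text
clock: 23.7
position: [0.5111, -0.1763, 0.0811]
tool_rot: [3.141, 0.0, 3.125]
force: [-0.9, -0.1, -1.6]
grip_width: 0.0187
finger_force: 29.5
```

Request:
{"method": "apply_moves", "body": {
  "claw": [0.015,0.015,0.015,0.015,0.015,0.015,0.015],
  "xyz": [
    [0,0,0.003],
    [0,0,0.003],
    [0,0,0.003],
    [0,0,0.003],
    [0,0,0.003],
    [0,0,0],
    [0,0,0]
  ],
  "twist": [
    [0,0,0],
    [0,0,0],
    [0,0,0],
    [0,0,0],
    [0,0,0],
    [0,0,0],
    [0,0,0]
  ]
}}

```text
clock: 24.4
position: [0.5111, -0.1762, 0.0662]
tool_rot: [3.141, 0.0, 3.125]
force: [-0.7, -0.4, -1.0]
grip_width: 0.0191
finger_force: 29.5
```

Request:
{"method": "apply_moves", "body": {
  "claw": [0.015,0.015,0.015,0.015,0.015],
  "xyz": [
    [0,0,0.002],
    [0,0,0.0015],
    [0,0,0.001],
    [0,0,0.001],
    [0,0,0]
  ],
  "twist": [
    [0,0,0],
    [0,0,0],
    [0,0,0],
    [0,0,0],
    [0,0,0]
  ]
}}

```text
clock: 24.9
position: [0.5111, -0.1763, 0.0607]
tool_rot: [3.141, 0.001, 3.125]
force: [-2.0, -0.9, -1.4]
grip_width: 0.0193
finger_force: 29.5
```

Request:
{"method": "apply_moves", "body": {
  "claw": [0.015,0.015,0.025,0.03,0.04,0.05,0.05,0.05],
  "xyz": [
    [0,0,0.001],
    [0,0,0],
    [0,0,0],
    [0,0,0],
    [0,0,0],
    [0,0,0],
    [0,0,0],
    [0,0,0]
  ],
  "twist": [
    [0,0,0],
    [0,0,0],
    [0,0,0],
    [0,0,0],
    [0,0,0],
    [0,0,0],
    [0,0,0],
    [0,0,0]
  ]
}}

```text
clock: 25.7
position: [0.5112, -0.1763, 0.0598]
tool_rot: [3.141, 0.001, 3.125]
force: [0.6, 0.3, 0.3]
grip_width: 0.05
finger_force: 0.0
```

Request:
{"method": "apply_moves", "body": {
  "claw": [0.05,0.05,0.05,0.05,0.05,0.05,0.05,0.05,0.05,0.05],
  "xyz": [
    [0,0,-0.01],
    [0,0,-0.02],
    [0,0,-0.03],
    [0,0,-0.04],
    [0,0,-0.04],
    [0,0.04,0],
    [0,0.045,0],
    [0,0.045,0],
    [0,0.045,0],
    [0,0,0]
  ],
  "twist": [
    [0,0,0],
    [0,0,0],
    [0,0,0],
    [0,0,0],
    [0,0,0],
    [0,0,0],
    [0,0,0],
    [0,0,0],
    [0,0,0],
    [0,0,0]
  ]
}}

```text
clock: 26.7
position: [0.5139, 0.0048, 0.2012]
tool_rot: [3.139, 0.002, 3.133]
force: [0.3, -1.0, 1.2]
grip_width: 0.05
finger_force: 0.0
```

Run:
```python
from h import *
A=np.zeros((600,800,3),np.uint8); t=np.linspace(0,2*np.pi,60); ring=np.c_[np.cos(t),np.sin(t),0*t]
for i,(c,x,y) in enumerate((("scene",235,185),("top",330,235))):
    f=bot.grab_frame(c); np.savez(c+"9.npz",**{k:np.array(v) for k,v in f.items()}); C=cam(c+"9")
    I=cv2.resize(C["img"][y:y+75,x:x+100,::-1],(400,300),interpolation=cv2.INTER_NEAREST); J=I.copy()
    def dr(P): cv2.polylines(J,[np.round((proj(C,P)-[x,y])*4+1.5).astype(np.int32)],False,(255,0,255),1)
    v=np.array([.5111,-.1762,.013]); k=np.array([.5093,-.2662,.037])
    dr(v+[0,0,.075]+.01*ring); dr(v+[0,0,.087]+.0068*ring); dr(k+[0,0,.034]+.013*ring)
    A[:300,400*i:400*i+400]=I; A[300:,400*i:400*i+400]=J
cv2.imwrite("pics/f9.png",A); o=bot.observe(); print(o["position"],o["clock"],o["finger_force"])
for c in ("scene","top"):
    for q in ("vial_left","vial_right","ring_cone","journal"): print(c,q,[np.round(d["position"],3) for d in bot.find_in(c,q)][:2])
```

```text
[ 0.51394962 -0.00062428  0.20057299] 26.8 0.0
scene vial_left [array([0.611, 0.042, 0.09 ]), array([0.658, 0.111, 0.045])]
scene vial_right [array([0.602, 0.103, 0.09 ])]
scene ring_cone [array([ 0.777, -0.054,  0.014])]
scene journal [array([ 0.598, -0.48 ,  0.023])]
top vial_left []
top vial_right []
top ring_cone [array([ 0.769, -0.059,  0.014])]
top journal [array([ 0.582, -0.497,  0.021])]
```

View pics/f9.png

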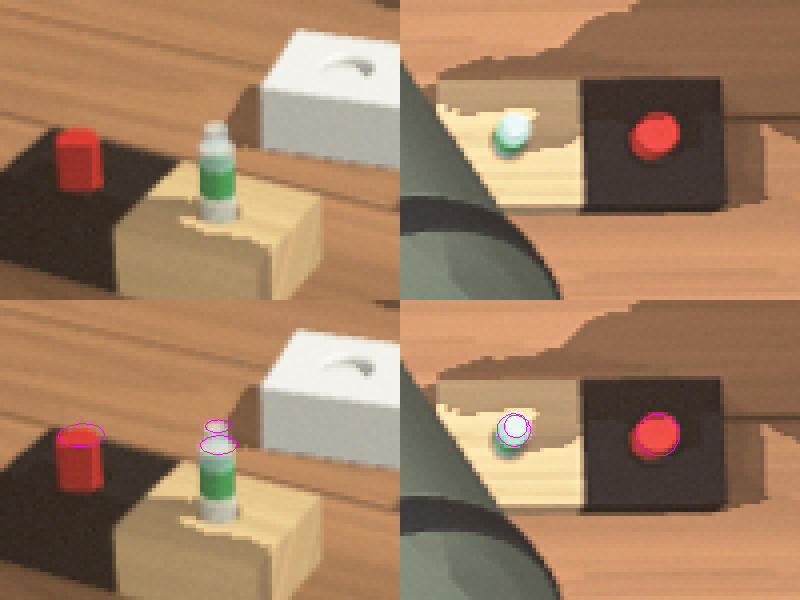

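The cap sits level in the recess at (80,160), and the vial stands upright and fully down at (217,175). Both match the modelled seated outlines, and the bystanders have not moved.

```bash
python3 -c "
from workcell import bot
print(bot.job_done())"
```

```text
the job is handed in; nothing more can be done
None
```

I handed the job in at about 27 s: the final pictures show the red cap closed end up in the recess and the open vial standing upright, fully down, in the stand's deep hole. The bystanders show no movement, though I got no verdict back from the judge.

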